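Knock the steamer's catch free and unstack the upper layer

TASK

Pick up the kitchen mallet and strike the red sprung pin on the steamer's dock down with one or more brisk blows until the brass hook lets go of the upper steamer layer; touch the pin only with the mallet and leave the hook to the pin. Let the pin spring back up and stand the mallet on its head on the blue mat again, then lift the upper layer off by its top handle and set it down, upright and not dropped, in the middle of the cork trivet. Leave everything else where it is.

Things in the scene. Friction and masses are not known exactly. Their poses are not given: they have to be found in the camera images.
- mallet_head (a point): Centre of the kitchen mallet's head: block 50 (x) x 56 (y) x 64 (z) mm, beech, aluminium striking plates on top and underside. Dark handle, 26 mm wide (y), 22 high, level with this point, runs to the mallet's -x, ending 165 mm from here. z up as it stands on the mat. 0.3 to 0.5 kg, balance point 12 mm towards the handle. Grip firmly (it twists when striking), 45 to 50 mm from here.
- mat: Blue mat fixed to the bench, 240 (x) x 130 (y) x 4 mm; origin at the centre of its underside. The mallet starts on it, standing on its head's lower plate with the handle level, and goes back in the same way.
- pin_top (a point): Centre of the top face of the sprung release pin: a red disc 36 mm wide and 10 mm thick on an upright steel rod with a spring, 177 mm above the bench when up, standing on the latch tower of the steamer's dock. x and y axes are those of the dock.
- pin (a joint): How far the release pin is down, m: 0 up, 0.027 at the bottom stop. A spring pushes it back up when let go; the push needed grows from about 4 N to about 10 N at the bottom. On the way down its foot pushes the catch's tail.
- catch (a joint): Angle of the brass hook that locks the upper layer to the dock, rad: 0 locked (its nose is over the steel lug on the layer's +y side), about 0.4 when the pin has been driven fully down; the nose is clear of the lug from 0.28 (pin about 20 mm down). It stays where the pin leaves it; pulling the layer does not open it.
- dock: Dock fixed to the bench: base plate 180 (x) x 275 (y, -90 to +185) x 12 mm, origin on the bench under the steamer's axis. Carries the lower steamer layer (fixed, 160 mm wide, rim 72 mm above the bench) and at its +y side the grey latch tower (43 mm wide in x, y from 117 to 177 mm, 140 mm tall) with the pin at y = 150 mm.
- layer_grip (a point): Middle of the black grip of the loose upper steamer layer's overhead handle: level along the layer's x, 80 mm long, 18 mm thick, 125 mm above the layer's lowest face (191 above the bench while stacked), 45 mm free below it. The layer is an open steel pan 160 mm wide; a lug on its +y side, under the hook, reaches 96 mm from the axis. 0.28 to 0.55 kg.
- layer_foot (a point): Centre of the upper layer's lowest face, a flat foot 144 mm wide and 6 mm deep that sits inside the lower layer's rim (4 mm play), 66 mm above the bench while stacked; z up through the layer. Lift it straight up by 60 mm or more, clear of the lower layer and the hook, before moving sideways.
- mallet: The mallet itself; origin at the centre of its head's lower striking face, 32 mm below mallet_head.
- layer: The upper layer itself; origin as layer_foot.
- trivet_top (a point): Centre of the top face of the round cork trivet fixed to the bench, 210 mm wide, 14 mm thick.
- bowl: Bystander: green glass bowl, 150 mm wide, 65 mm tall; origin at its underside or along its length, not to be disturbed.
- grinder: Bystander: white plastic pepper grinder with a twist top, 56 mm wide, 150 mm tall; origin at its underside or along its length, not to be disturbed.
- saucer: Bystander: white ceramic saucer, 150 mm wide; origin at its underside or along its length, not to be disturbed.
- ladle: Bystander: aluminium ladle lying across the saucer, about 290 mm long; origin at its underside or along its length, not to be disturbed.
- spatula: Bystander: red silicone spatula lying flat, 200 mm long; origin at its underside or along its length, not to be disturbed.
- ramekin: Bystander: blue ceramic cup, 84 mm wide, 50 mm tall; origin at its underside or along its length, not to be disturbed.
- jar: Bystander: amber glass jar, 60 mm wide, 100 mm tall; origin at its underside or along its length, not to be disturbed.
There are look-alikes about, which are no part of the job. Leave any purple look-alike of the layer alone.

How it is judged:
On the way, in this order (a step that is already met when the one before it is completed fails the run):
1. the mallet is lifted off its mat in the hand (height (world z) of mallet_head above 0.08 m and contact force between the fingers and mallet above 1 N), for 0.1 s.
2. a moving mallet blow drives the pin (faster than 0.04 m/s, past 6 mm) (value of joint pin above 0.006 m and velocity of joint pin above 0.04 m/s and contact force between mallet and pin above 0.5 N).
3. the hook has been knocked clear and the pin has sprung back up (value of joint catch above 0.28 rad and value of joint pin below 0.006 m), for 0.1 s.
4. the mallet stands on its mat again, let go, while the upper layer is still on the steamer (x of mallet_head in the frame of mat between -0.1 and 0.1 m and y of mallet_head in the frame of mat between -0.045 and 0.045 m and height (world z) of mallet_head between 0.03 and 0.044 m and angle between mallet_head's own z axis and vertical below 0.15 rad and linear speed of mallet below 0.02 m/s and contact force between the fingers and mallet below 0.05 N and distance of layer_foot from where it was at the start of the episode below 0.03 m), for 0.2 s.
5. the upper layer is lifted off (height (world z) of layer_foot above 0.1 m and contact force between the fingers and layer above 1 N), for 0.1 s.
At the end, for the whole second after the job is handed in: Hook open (over 0.28 rad), pin up (under 6 mm); mallet let go, standing on its head on the mat (head centre within 100 mm along, 45 mm across of mat centre, tilt under 0.15 rad); upper layer let go and still, upright (tilt under 0.08 rad) on the trivet, centred within 30 mm (all of step 3 and x of mallet_head in the frame of mat between -0.1 and 0.1 m and y of mallet_head in the frame of mat between -0.045 and 0.045 m and height (world z) of mallet_head between 0.03 and 0.044 m and angle between mallet_head's own z axis and vertical below 0.15 rad and linear speed of each of mallet, layer below 0.02 m/s and contact force between the fingers and mallet below 0.05 N and horizontal distance between layer_foot and trivet_top below 0.03 m and height (world z) of layer_foot between 0.01 and 0.02 m and angle between layer_foot's own z axis and vertical below 0.08 rad); the robot touches nothing.
It fails at once if the hand or arm (not the mallet) pushes the pin (contact force between any of the fingers, the arm and pin above 1 N).
It fails at once if the hand, the arm or the mallet pushes the catch (contact force between any of the fingers, the arm, mallet and catch above 1 N).
It fails at once if the upper layer or the mallet is dropped or thrown ((linear speed of layer above 0.5 m/s and contact force between the fingers and layer below 0.1 N) or (linear speed of mallet above 0.5 m/s and contact force between the fingers and mallet below 0.1 N)).
It fails at once if a bystander is shifted by more than 40 mm (distance of any of bowl, grinder, saucer, ladle, spatula, ramekin, jar from where it was at the start of the episode above 0.04 m).
It also fails if it takes over 72 s, if anything falls off the work surface, if the arm or the gripper's body presses on something with over 40 N, if the wrist force passes 120 N, or if a joint passes its speed limit or range.

ROBOT

A 6-joint arm with a two-finger parallel gripper is mounted at the origin on the work surface. World frame = base frame: x ahead of the robot, y to its left, z up, the work surface at z = 0. Lengths are in m, angles in rad, forces in N, time in s.
With the tool pointing down it reaches from about 0.35 to 0.975 m from the base axis. Payload 4.9 kg.
Tool frame: the origin (TCP) lies midway between the tips of the shut fingers; the grasp point (between the pads) lies 19 mm behind it (manip.pinch_z is the distance from the TCP to the grasp point, in m); z points along the fingers, y is the direction in which the jaws open and shut (so a half turn about z gives the same grasp; the last joint's range is limited). The gripper opens to 85 mm and grips with 20 to 120 N. Pads are 22 mm wide; open, the fingers measure 114 mm over their backs; the gripper's body (76 mm by 85 mm) begins 54 mm behind the grasp point. The pads swing forward as they close: fully open they stand 13 mm farther back than shut.
Start: joints at [1.179, 0.053, 1.613, -0, 1.476, -0.119], TCP at [0.168, 0.602, 0.231] pointing down, gripper open.
Joint ranges: [-3.01, 3.01], [-1.01, 2.22], [0.06, 2.58], [-1.02, 4.17], [0.09, 2.62], [-3.14, 3.14]. Speed limits (rad/s): [2.57, 2.57, 3.14, 3.14, 3.14, 3.14].

INTERFACE

Orientations are given as a unit quaternion [w, x, y, z].
In Python, from plant import manip gives the robot as it stands.
- The arm moves only by the tool drive_tool, never from a script. Its argument "commands" is text: rows parted by semicolons, each of 5 numbers parted by spaces: the finger opening in mm, from 0 to 85.4, then the shift along the tool's x, y, z in units of 30 mm (1.0 is 30 mm), then the turn about the tool's z in degrees. A call has exactly 8 rows; each row shifts and turns the commanded pose from where the row before left it, along the tool's axes as they then stand; what a row does not reach is not made up. A row lasts 1/8 s, in which the tool goes at most 62.5 mm and 10.7 degrees, less where a joint would pass 70% of its speed; a pose out of reach is approached as far as the arm can. A call is refused whole if a number of a shift passes 1 or a number of a turn 10.7, either way. A call with a gripper value outside its range is refused whole. The fingers move at their own pace and stop on an object; the grip force is fixed at half the most. Time passes only in rows, so rows that do not move let the fingers close, or fill a call up. It gives the time, the measured TCP pose, the force and the opening at its end, in the units of the state.
- manip.state(): the state, without advancing time (a new reading comes with each control period).
- manip.grab_frame(name): name is "scene" or "side" or "wrist"; returns the picture (400x640x3 uint8, red, green, blue); there is no depth.
- manip.camera_params(name): a dict with "fx", "fy", "cx", "cy" (pixels), "distortion" ([k1, k2, p1, p2, k3] as OpenCV has them; the pictures are not rectified), "xyz" and "orientation" of the camera in the world. Camera axes: x right, y down, z forward; pixel columns grow to the right and rows downward; lengths in m; the calibration is good to about 2 mm. A picture is of the moment at which its call begins: read the wrist's pose just before it. camera_params takes no time and is no camera call; for the wrist camera it gives the pose at the moment of the call.
- manip.job_done(): hands the job in, once; it reports no verdict.
The state is a dict: "time": time; "joint_pos": joint angles; "joint_vel": joint speeds; "joint_efforts": joint torques, N m; "tool_pos": TCP position; "tool_rot": TCP orientation; "contact_force": force on the tool from outside, world axes, zero at the start; "ft_torque": the same for the moment, N m; "gripper_width": opening from 0.0 (shut) to 1.0 (fully open).
Only numpy, scipy, OpenCV 4.12 (cv2) and the standard library are available. Lean on these libraries where they do the work, as an engineer would, in place of code of your own. Each camera call takes 0.05 s, during which the arm holds its last target. There are 200 camera calls.

## Working session

There is one attempt and no reset: what is moved stays moved. The work goes in short steps, Python scripts to look and compute and a tool call to move; the robot and the scene stay as the last step left them, time stands still between calls to the robot, and variables do not carry over. Pictures are saved under pics/ and viewed, about 8 in all and at most 12, crops included, and the job is handed in when it is done.

Besides the shell and the picture viewer there is one more tool, called after ">>>" in YAML: its name, and indented under it one key for each argument. drive_tool: Moves the arm, as the interface text tells. Its arguments: {"type":"object","properties":{"commands":{"type":"string"}},"required":["commands"]}

```bash
mkdir -p pics; cat > h.py <<'E'
import numpy as np, cv2
from scipy.spatial.transform import Rotation as R
from plant import manip
def q(o): return R.from_quat([o[1],o[2],o[3],o[0]])
def ray(c,uv):
    K=np.array([[c['fx'],0,c['cx']],[0,c['fy'],c['cy']],[0,0,1.]])
    p=cv2.undistortPoints(np.array([[uv]],float),K,np.array(c['distortion'],float))[0,0]
    return np.array(c['xyz']),q(c['orientation']).apply([p[0],p[1],1.])
def onz(c,uv,z):
    o,d=ray(c,uv); return o+d*(z-o[2])/d[2]
def proj(c,P):
    K=np.array([[c['fx'],0,c['cx']],[0,c['fy'],c['cy']],[0,0,1.]])
    r=q(c['orientation']).inv(); 
    return cv2.projectPoints(np.atleast_2d(r.apply(np.atleast_2d(P)-np.array(c['xyz']))),np.zeros(3),np.zeros(3),K,np.array(c['distortion'],float))[0][:,0]
def snap(n,f):
    im=manip.grab_frame(n); cv2.imwrite('pics/'+f,im[:,:,::-1]); return im
E
python3 - <<'E'
from h import *
for n in('scene','side','wrist'):
    c=manip.camera_params(n);snap(n,n+'0.png');print(n,{k:np.round(v,3) for k,v in c.items()})
s=manip.state();print(s)
E
```

```text
scene {'fx': np.float64(375.705), 'fy': np.float64(375.705), 'cx': np.float64(321.591), 'cy': np.float64(200.446), 'distortion': array([-0.09,  0.  ,  0.  ,  0.  ,  0.  ]), 'xyz': array([1.119, 0.583, 0.886]), 'orientation': array([-0.157,  0.334,  0.848, -0.379])}
side {'fx': np.float64(494.657), 'fy': np.float64(494.657), 'cx': np.float64(310.275), 'cy': np.float64(195.328), 'distortion': array([-0.124,  0.   ,  0.   ,  0.   ,  0.   ]), 'xyz': array([ 0.114, -0.982,  1.012]), 'orientation': array([-0.422,  0.882, -0.195,  0.083])}
wrist {'fx': np.float64(291.021), 'fy': np.float64(291.021), 'cx': np.float64(323.201), 'cy': np.float64(199.169), 'distortion': array([-0.01,  0.  ,  0.  ,  0.  ,  0.  ]), 'xyz': array([0.105, 0.619, 0.373]), 'orientation': array([0.104, 0.79 , 0.599, 0.078])}
{'time': 0.15, 'joint_pos': array([ 1.17896928e+00,  5.32250584e-02,  1.61396565e+00, -6.73045046e-06,
        1.47599794e+00, -1.18990164e-01]), 'joint_vel': array([ 0.00120105, -0.00090689, -0.00378707,  0.00153029,  0.0020413 ,
        0.00017797]), 'joint_efforts': array([ 3.42025960e-04, -3.94243813e+01, -3.70721698e+01, -7.79393054e-05,
        4.65019519e-03, -1.72525068e-05]), 'tool_pos': array([0.16822605, 0.60143564, 0.23034087]), 'tool_rot': array([-1.98365669e-04,  1.35995347e-01,  9.90709154e-01, -7.72957468e-04]), 'contact_force': array([0.50631074, 1.03443384, 0.12447944]), 'ft_torque': array([ 0.02097713,  0.01488565, -0.01073832]), 'gripper_width': 0.9991199313401125}
```

View pics/scene0.png

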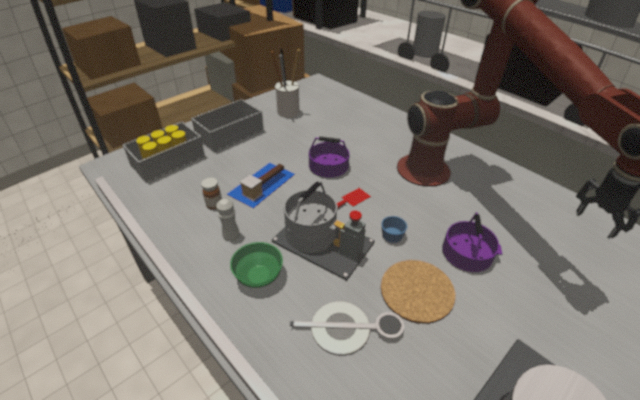

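View pics/side0.png

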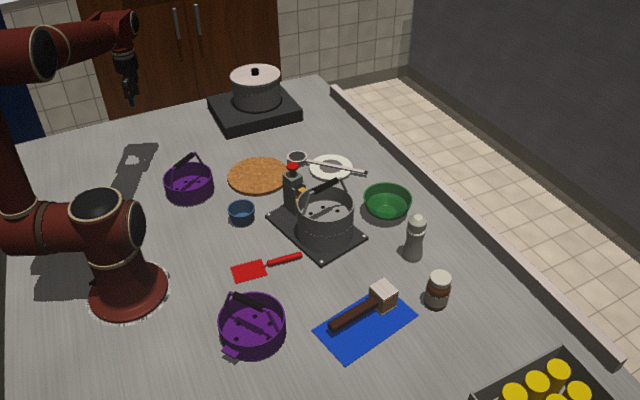

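The scene view shows the grey steamer with its dock at (315,225), the pin at (355,215), the blue mat and mallet at (262,185), and the trivet at (418,290). The side view shows the same things at (325,215), (293,167), (365,320) and (258,175). There are three candidates for the layer: the grey pan on the dock at side (325,210), and the purple pans at side (188,183) and (252,325). The grey one is the right one, because it sits on the dock with a tower and hook. I'll confirm that in an enlarged crop.

```bash
python3 - <<'E'
from h import *
for n,(x0,y0,x1,y1) in {'side':(220,140,430,350)}.items():
    im=cv2.imread(f'pics/{n}0.png')
    cv2.imwrite('pics/crop.png',cv2.resize(im[y0:y1,x0:x1],None,fx=2.8,fy=2.8,interpolation=cv2.INTER_CUBIC))
def big(m,box):
    z=np.zeros_like(m);x0,y0,x1,y1=box;z[y0:y1,x0:x1]=m[y0:y1,x0:x1]
    cs=cv2.findContours(z,cv2.RETR_EXTERNAL,cv2.CHAIN_APPROX_NONE)[0]
    return max(cs,key=cv2.contourArea)
for n,mb,pb,tb in(('side',(300,270,430,370),(283,155,302,176),(220,150,292,200)),('scene',(220,155,300,210),(345,205,365,222),(375,255,460,325))):
    im=cv2.imread(f'pics/{n}0.png');h=cv2.cvtColor(im,cv2.COLOR_BGR2HSV);c=manip.camera_params(n)
    blue=cv2.inRange(h,(105,150,50),(125,255,255));red=cv2.inRange(h,(0,170,90),(6,255,255))|cv2.inRange(h,(174,170,90),(180,255,255))
    cork=cv2.inRange(h,(8,70,80),(22,255,255))
    m=cv2.convexHull(big(blue,mb))
    W=np.array([onz(c,p,.004)[:2] for p in m[:,0].astype(float)],np.float32)
    print(n,'mat',cv2.minAreaRect(W))
    ct=big(red,pb);(x,y,w,hh)=cv2.boundingRect(ct);M=cv2.moments(ct);pc=(M['m10']/M['m00'],M['m01']/M['m00'])
    print('pin px',pc,(x,y,w,hh),onz(c,pc,.173))
    t=cv2.convexHull(big(cork,tb));e=np.array([onz(c,p,.014)[:2] for p in t[:,0].astype(float)],np.float32)
    print('trivet',cv2.minEnclosingCircle(e),cv2.fitEllipse(e))
E
```

```text
side mat ((0.5267699360847473, -0.35662412643432617), (0.23871327936649323, 0.12866754829883575), 12.300943374633789)
pin px (292.01223241590213, 165.1070336391437) (287, 162, 12, 7) [0.53659389 0.11501806 0.173     ]
trivet ((0.4927440881729126, 0.3270851671695709), 0.10634970664978027) ((0.4914257228374481, 0.3269609212875366), (0.20815955102443695, 0.21137407422065735), 167.06690979003906)
scene mat ((0.5274018049240112, -0.35486114025115967), (0.23032993078231812, 0.12119583040475845), 12.085504531860352)
pin px (355.17857142857144, 215.125) (350, 211, 11, 9) [0.53414819 0.11032518 0.173     ]
trivet ((0.49428674578666687, 0.3284297287464142), 0.10598661005496979) ((0.49432626366615295, 0.32767587900161743), (0.20689524710178375, 0.2115676999092102), 115.52836608886719)
```

View pics/crop.png

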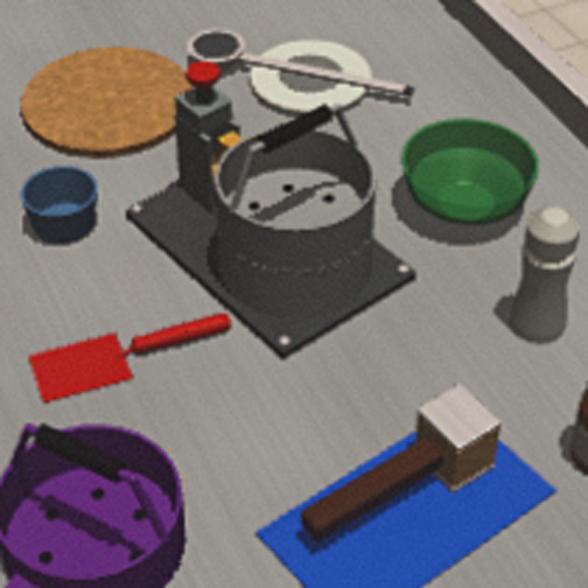

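The crop confirms it. The grey pan with its black handle (crop 262,143 to 330,113) stands on the dock plate beside the tower, with the red pin at (203,72) and the brass hook at (229,140). The mallet lies on the mat with its head at (458,430) and its handle end at (318,525). The ladle bowl is behind the pin.

```bash
python3 - <<'E'
from h import *
c=manip.camera_params('side')
f=lambda x,y,z:onz(c,(x/2.8+220-.3,y/2.8+140-.3),z).round(4)
print('head top',[f(*p,.068) for p in((418,400),(458,384),(500,422),(457,449))])
print('centre',np.mean([f(*p,.068) for p in((418,400),(458,384),(500,422),(457,449))],0))
print('handle axis top z.047',f(313,515,.047),f(420,451,.047))
a,b,d=[f(*p,.012) for p in((283,356),(414,272),(128,212))]
print('dock',a,b,d,np.linalg.norm(b-a),np.linalg.norm(d-a),np.degrees(np.arctan2(*(b-a)[1::-1])),np.degrees(np.arctan2(*(d-a)[1::-1])))
g1,g2=f(260,143,.194),f(330,113,.194);print('grip',g1,g2,(g1+g2)/2,np.linalg.norm(g1-g2),np.degrees(np.arctan2(*(g2-g1)[1::-1])))
y=(d-a)/np.linalg.norm(d-a);x=(b-a)/np.linalg.norm(b-a)
print('dock origin',(a+b)/2+.09*y,'pin est',(a+b)/2+.24*y)
E
```

```text
head top [array([ 0.5679, -0.2942,  0.068 ]), array([ 0.6097, -0.2933,  0.068 ]), array([ 0.6203, -0.3476,  0.068 ]), array([ 0.5709, -0.3571,  0.068 ])]
centre [ 0.5922  -0.32305  0.068  ]
handle axis top z.047 [ 0.4356 -0.3519  0.047 ] [ 0.5506 -0.331   0.047 ]
dock [ 0.504  -0.1476  0.012 ] [ 0.677  -0.0999  0.012 ] [0.4417 0.1172 0.012 ] 0.17945553766880534 0.27203001672609595 15.414732162025004 103.23931389137007
grip [ 0.5299 -0.0441  0.194 ] [ 0.6108 -0.0312  0.194 ] [ 0.57035 -0.03765  0.194  ] 0.08192203610750892 9.059890077586557
dock origin [ 0.5698883  -0.03614202  0.012     ] pin est [0.53553548 0.10987128 0.012     ]
```

>>> drive_tool:
  commands: "85 0 -1 -1 -8.7; 85 0 -1 -1 -8.7; 85 0 -1 -1 -8.7; 85 0 -1 0 0; 85 0 -1 0 0; 85 0 -1 0 0; 85 0 -1 0 0; 85 0 -1 0 0"

```text
time: 1.15
tool_pos: [0.1848, 0.3646, 0.3209]
tool_rot: [-0.0, -0.091, 0.996, -0.0]
contact_force: [0.2, 0.2, 0.3]
gripper_width: 0.998
```

```bash
cat > to.py <<'E'
import sys
from h import *
# grasp-point-free: target TCP xyz + desired yaw (deg) of tool y
t=np.array([float(a) for a in sys.argv[1:4]]);yaw=float(sys.argv[4])
s=manip.state();r=q(s['tool_rot']);p=np.array(s['tool_pos'])
y=r.apply([0,1,0]);print('t',s['time'],'tcp',p.round(4),'yaw y',round(np.degrees(np.arctan2(y[1],y[0])),2),'tilt',round(np.degrees(np.arccos(-r.apply([0,0,1])[2])),2),'F',s['contact_force'].round(1),'w',s['gripper_width'])
cur=np.degrees(np.arctan2(y[1],y[0]));turn=-(yaw-cur);turn=(turn+90)%180-90
r2=r*R.from_euler('z',turn,degrees=True)
print('units before turn',(r.inv().apply(t-p)/.03).round(2),'turn',turn.round(2),'units after turn',(r2.inv().apply(t-p)/.03).round(2))
E
python3 to.py .545 -.332 .18 100.5
```

```text
t 1.15 tcp [0.1848 0.3646 0.3209] yaw y 100.48 tilt 0.03 F [0.2 0.2 0.3] w 0.9980316995036145
units before turn [ -7.58 -25.02   4.71] turn -0.02 units after turn [ -7.57 -25.02   4.71]
```

>>> drive_tool:
  commands: "85 -0.95 -1 0 0; 85 -0.95 -1 0 0; 85 -0.95 -1 0 0; 85 -0.95 -1 0 0; 85 -0.95 -1 0 0; 85 -0.95 -1 0 0; 85 -0.95 -1 0 0; 85 -0.95 -1 0 0"

```text
time: 2.15
tool_pos: [0.4535, 0.1701, 0.321]
tool_rot: [-0.0, -0.091, 0.996, 0.0]
contact_force: [0.6, 1.2, 0.4]
gripper_width: 0.993
```

>>> drive_tool:
  commands: "85 0 -1 0 0; 85 0 -1 0 0; 85 0 -1 0 0; 85 0 -1 0 0; 85 0 -1 0 0; 85 0 -1 0 0; 85 0 -1 0 0; 85 0 -1 0 0"

```text
time: 3.15
tool_pos: [0.4962, -0.0658, 0.3209]
tool_rot: [-0.0, -0.091, 0.996, 0.0]
contact_force: [-0.0, 0.2, -0.5]
gripper_width: 0.996
```

>>> drive_tool:
  commands: "85 0 -1 0.2 0; 85 0 -1 0.5 0; 85 0 -1 0.5 0; 85 0 -1 0.5 0; 85 0 -1 0.5 0; 85 0 -1 0.8 0; 85 0 -1 0.8 0; 85 0 -1 0.8 0"

```text
time: 4.15
tool_pos: [0.5398, -0.3017, 0.1821]
tool_rot: [-0.0, -0.091, 0.996, 0.0]
contact_force: [0.5, -1.2, 0.4]
gripper_width: 0.994
```

```bash
python3 to.py .545 -.332 .18 100.5; python3 - <<'E'
from h import *
snap('wrist','w1.png')
c=manip.camera_params('wrist')
print(proj(c,[[.592,-.323,.068],[.545,-.332,.047],[.4356,-.352,.047],[.527,-.356,.004]]))
E
```

```text
t 4.15 tcp [ 0.5398 -0.3017  0.1821] yaw y 100.47 tilt 0.03 F [ 0.5 -1.2  0.4] w 0.9942405225318417
units before turn [ 0.01 -1.03  0.07] turn -0.03 units after turn [ 0.01 -1.03  0.07]
[[292.70653389 248.82626342]
 [293.05307478 194.03024696]
 [289.63388927  70.10662851]
 [277.66381658 165.14343977]]
```

View pics/w1.png

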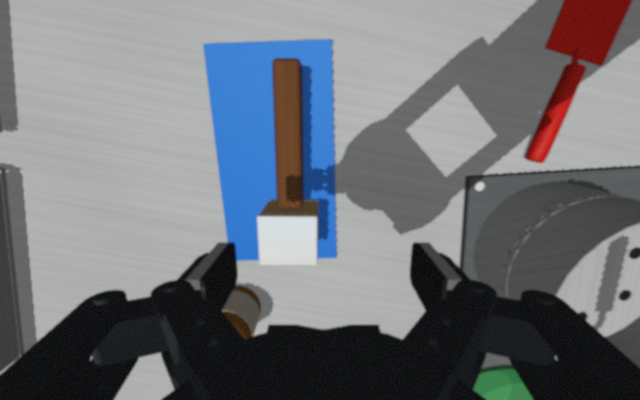

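The wrist view shows the mallet head's top face with corners (258,215), (318,213), (317,264) and (261,265), and the handle running from (291,205) to (287,60). The jar is at (240,305).

```bash
python3 - <<'E'
from h import *
c=manip.camera_params('wrist')
h=np.mean([onz(c,p,.068) for p in((258,215),(318,213),(317,264),(261,265))],0)
a,b=onz(c,(291,203),.047),onz(c,(287,62),.047)
print('head',h.round(4),'handle',a.round(4),b.round(4),np.degrees(np.arctan2(*(a-b)[1::-1])),np.linalg.norm(h[:2]-b[:2]))
print('jar',onz(c,(240,305),.1),onz(manip.camera_params('side'),(438,278),.1))
E
```

```text
head [ 0.5838 -0.3282  0.068 ] handle [ 0.5543 -0.3326  0.047 ] [ 0.4295 -0.3552  0.047 ] 10.290169216091783 0.15655805104545858
jar [ 0.6374262  -0.35906559  0.1       ] [ 0.71117055 -0.37851137  0.1       ]
```

>>> drive_tool:
  commands: "85 0.1 -0.6 0 0; 85 0 -0.5 0.2 0; 85 0 0 1 0; 85 0 0 1 0; 85 0 0 1 0; 85 0 0 1 0; 85 0 0 0.8 0; 85 0 0 0.5 0"

```text
time: 5.2
tool_pos: [0.543, -0.3339, 0.0176]
tool_rot: [-0.0, -0.091, 0.996, 0.0]
contact_force: [-0.0, -0.8, -0.7]
gripper_width: 0.997
```

>>> drive_tool:
  commands: "15 0 0 0 0; 15 0 0 0 0; 15 0 0 0 0; 15 0 0 0 0; 15 0 0 0 0; 15 0 0 0 0; 15 0 0 0 0; 15 0 0 0 0"

```text
time: 6.2
tool_pos: [0.5438, -0.3347, 0.02]
tool_rot: [0.001, -0.091, 0.996, -0.001]
contact_force: [-1.0, 0.4, 6.1]
gripper_width: 0.293
```

```bash
python3 to.py .543 -.3345 .2 100.3
```

```text
t 6.2 tcp [ 0.5438 -0.3347  0.02  ] yaw y 100.47 tilt 0.15 F [-1.   0.4  6.1] w 0.29251083434218456
units before turn [ 0.02 -0.   -6.  ] turn 0.17 units after turn [ 0.02 -0.   -6.  ]
```

>>> drive_tool:
  commands: "15 0 0 -0.6 0; 15 0 0 -1 0; 15 0 0 -1 0; 15 0 0 -1 0; 15 0 0.3 -1 0; 15 0 0.6 -1 0; 15 0 0.8 -1 0; 15 0 1 -1 0"

```text
time: 7.2
tool_pos: [0.5273, -0.2532, 0.2467]
tool_rot: [-0.001, -0.091, 0.996, 0.001]
contact_force: [1.3, 0.5, -3.7]
gripper_width: 0.295
```

>>> drive_tool:
  commands: "15 0 1 -1 0; 15 0 1 0 0; 15 0 1 0 0; 15 0 1 0 0; 15 -0.2 1 0 0; 15 -0.2 1 0 0; 15 -0.2 1 0 0; 15 -0.2 1 0 0"

```text
time: 8.2
tool_pos: [0.5072, -0.0126, 0.2758]
tool_rot: [-0.001, -0.091, 0.996, 0.0]
contact_force: [-0.4, 0.2, -3.5]
gripper_width: 0.292
```

```bash
python3 to.py .489 .103 .23 100.47
```

```text
t 8.2 tcp [ 0.5072 -0.0126  0.2758] yaw y 100.47 tilt 0.11 F [-0.4  0.2 -3.5] w 0.29206420058731136
units before turn [-0.11  3.9   1.53] turn -0.0 units after turn [-0.11  3.9   1.53]
```

>>> drive_tool:
  commands: "15 0 1 0 0; 15 -0.1 1 0 0; 15 0 1 0 0; 15 0 0.6 0 0; 15 0 0.3 0 0; 15 0 0 0.3 0; 15 0 0 0.2 0; 15 0 0 0 0"

```text
time: 9.2
tool_pos: [0.4895, 0.1011, 0.2599]
tool_rot: [-0.001, -0.091, 0.996, -0.0]
contact_force: [0.9, 0.1, -2.4]
gripper_width: 0.295
```

```bash
python3 to.py .489 .103 .20 100.47; python3 - <<'E'
from h import *
a=snap('side','s2.png');b=snap('scene','c2.png')
A=cv2.resize(a[100:260,210:370],None,fx=2.5,fy=2.5,interpolation=2);B=cv2.resize(b[120:280,280:440],None,fx=2.5,fy=2.5,interpolation=2)
cv2.imwrite('pics/two.png',np.hstack([A,B])[:,:,::-1])
E
```

```text
t 9.2 tcp [0.4895 0.1011 0.2599] yaw y 100.41 tilt 0.13 F [ 0.9  0.1 -2.4] w 0.2945251059159256
units before turn [-0.    0.07  2.  ] turn -0.06 units after turn [-0.    0.07  2.  ]
```

View pics/two.png

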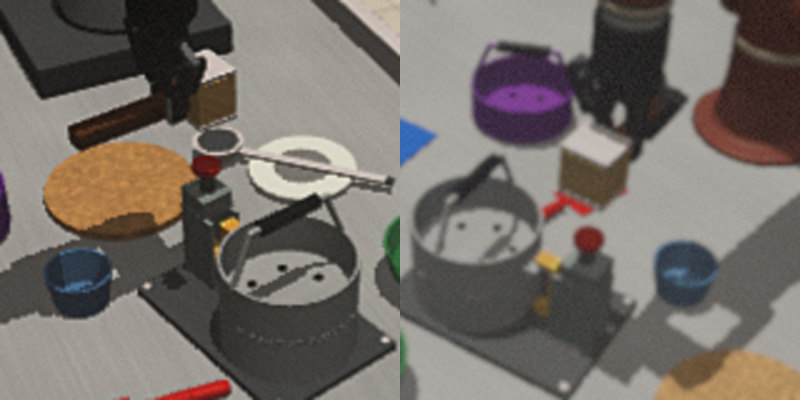

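```bash
python3 - <<'E'
from h import *
for n,o,uv in(('side',(210,100),[(190,62),(207,52),(236,66),(217,78)]),('scene',(280,120),[(562,150),(582,122),(632,137),(615,172)])):
    uv=np.array(uv,float)
    if n=='scene':uv[:,0]-=400
    c=manip.camera_params(n);print(n,np.mean([onz(c,u/2.5+o,.308) for u in uv],0))
print('pred',.4895+.046,.1011+.0085)
E
```

```text
side [0.54764401 0.10604856 0.308     ]
scene [0.53909743 0.11499208 0.308     ]
pred 0.5355 0.1096
```

The picture shows the mallet head directly over the pin in both views: side crop (213,90) over the pin at (207,165), scene crop (595,165) over the pin at (590,240). It agrees with the prediction to within about 8 mm, so I strike.

>>> drive_tool:
  commands: "15 0 0 1 0; 15 0 0 1 0; 15 0 0 0.75 0; 15 0 0 0.4 0; 15 0 0 0 0; 15 0 0 -0.7 0; 15 0 0 -1 0; 15 0 0 -1 0"

```text
time: 10.3
tool_pos: [0.4902, 0.1017, 0.249]
tool_rot: [0.001, -0.091, 0.996, 0.0]
contact_force: [0.5, 0.3, -3.2]
gripper_width: 0.289
```

```bash
python3 to.py .489 .103 .20 100.47; python3 - <<'E'
from h import *
a=snap('side','s3.png');b=snap('scene','c3.png')
A=cv2.resize(a[120:260,230:370],None,fx=2.85,fy=2.85,interpolation=2);B=cv2.resize(b[140:280,280:420],None,fx=2.85,fy=2.85,interpolation=2)
cv2.imwrite('pics/two3.png',np.hstack([A,B])[:,:,::-1])
E
```

```text
t 10.3 tcp [0.4902 0.1017 0.249 ] yaw y 100.46 tilt 0.07 F [ 0.5  0.3 -3.2] w 0.28928167133636834
units before turn [0.03 0.05 1.63] turn -0.01 units after turn [0.03 0.05 1.63]
```

View pics/two3.png

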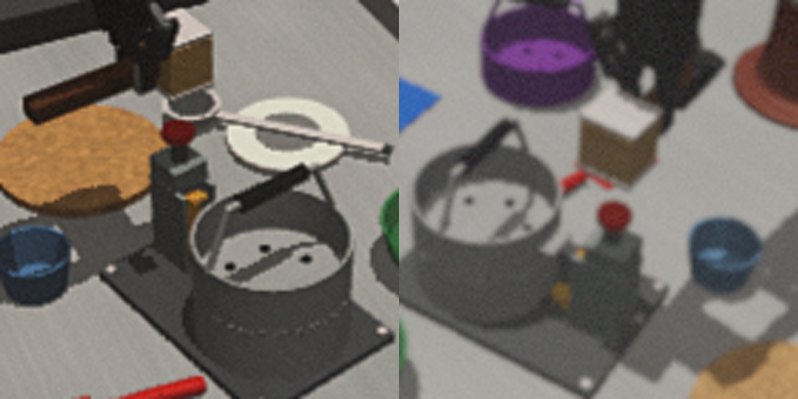

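The brass hook has swung back to the tower (side crop 195,197; scene crop 580,255) and the pin is up. I'll give one more, slightly deeper blow and read the force at the bottom, to be sure.

>>> drive_tool:
  commands: "15 0 0 0 0; 15 0 0 0 0; 15 0 0 0 0; 15 0 0 1 0; 15 0 0 0.9 0; 15 0 0 0.6 0; 15 0 0 0.25 0; 15 0 0 0 0"

```text
time: 11.4
tool_pos: [0.4902, 0.1018, 0.1669]
tool_rot: [0.0, -0.091, 0.996, -0.0]
contact_force: [-4.9, 0.1, 5.0]
gripper_width: 0.294
```

>>> drive_tool:
  commands: "15 0 0 0 0; 15 0 0 -0.6 0; 15 0 0 -1 0; 15 0 0 -1 0; 15 0 0 -1 0; 15 0 0 0 0; 15 0 0 0 0; 15 0 0 0 0"

```text
time: 12.4
tool_pos: [0.489, 0.1017, 0.2711]
tool_rot: [-0.002, -0.091, 0.996, 0.0]
contact_force: [0.0, 0.7, -2.6]
gripper_width: 0.291
```

```bash
python3 to.py .5438 -.3347 .25 100.47; python3 - <<'E'
from h import *
a=snap('side','s4.png');b=snap('scene','c4.png')
A=cv2.resize(a[100:240,230:370],None,fx=2.85,fy=2.85,interpolation=2);B=cv2.resize(b[120:260,280:420],None,fx=2.85,fy=2.85,interpolation=2)
cv2.imwrite('pics/two4.png',np.hstack([A,B])[:,:,::-1])
E
```

```text
t 12.4 tcp [0.489  0.1017 0.2711] yaw y 100.47 tilt 0.21 F [ 0.   0.7 -2.6] w 0.2906177017157123
units before turn [  0.84 -14.64   0.7 ] turn -0.0 units after turn [  0.84 -14.64   0.7 ]
```

View pics/two4.png

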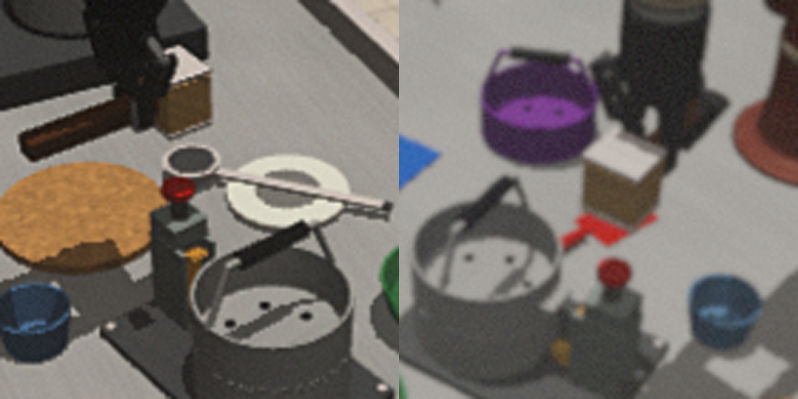

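Net push at the bottom was about 8 N, which doesn't prove it reached the bottom stop. I'll give one more blow 5 mm deeper for margin.

>>> drive_tool:
  commands: "15 0 0 1 0; 15 0 0 1 0; 15 0 0 0.9 0; 15 0 0 0.55 0; 15 0 0 0.2 0; 15 0 0 0 0; 15 0 0 0 0; 15 0 0 0 0"

```text
time: 13.5
tool_pos: [0.4903, 0.1018, 0.1659]
tool_rot: [0.0, -0.091, 0.996, -0.0]
contact_force: [-5.3, -0.8, 5.7]
gripper_width: 0.289
```

```bash
python3 to.py .5438 -.3347 .25 100.47
```

```text
t 13.5 tcp [0.4903 0.1018 0.1659] yaw y 100.48 tilt 0.05 F [-5.3 -0.8  5.7] w 0.2890248552406552
units before turn [  0.89 -14.63  -2.8 ] turn 0.01 units after turn [  0.89 -14.63  -2.8 ]
```

>>> drive_tool:
  commands: "15 0 0 0.1 0; 15 0 0 0.1 0; 15 0 0 0 0; 15 0 0 0 0; 15 0 0 0 0; 15 0 0 0 0; 15 0 0 0 0; 15 0 0 0 0"

```text
time: 14.5
tool_pos: [0.4903, 0.1018, 0.1655]
tool_rot: [0.0, -0.092, 0.996, -0.0]
contact_force: [-20.8, -3.0, 31.7]
gripper_width: 0.296
```

>>> drive_tool:
  commands: "15 0 0 -0.4 0; 15 0 0 -0.8 0; 15 0 0 -1 0; 15 0 0 -1 0; 15 0 0 -0.7 0; 15 0 0 0 0; 15 0 0 0 0; 15 0 0 0 0"

```text
time: 15.5
tool_pos: [0.4891, 0.1017, 0.2728]
tool_rot: [-0.002, -0.091, 0.996, 0.0]
contact_force: [-0.4, 0.5, -3.5]
gripper_width: 0.292
```

```bash
python3 to.py .5438 -.3347 .25 100.47; python3 - <<'E'
from h import *
a=snap('side','s5.png');b=snap('scene','c5.png')
A=cv2.resize(a[100:200,230:330],None,fx=4,fy=4,interpolation=2);B=cv2.resize(b[150:250,310:410],None,fx=4,fy=4,interpolation=2)
cv2.imwrite('pics/two5.png',np.hstack([A,B])[:,:,::-1])
E
```

```text
t 15.5 tcp [0.4891 0.1017 0.2728] yaw y 100.47 tilt 0.18 F [-0.4  0.5 -3.5] w 0.29189184101052645
units before turn [  0.85 -14.64   0.76] turn -0.0 units after turn [  0.85 -14.64   0.76]
```

View pics/two5.png

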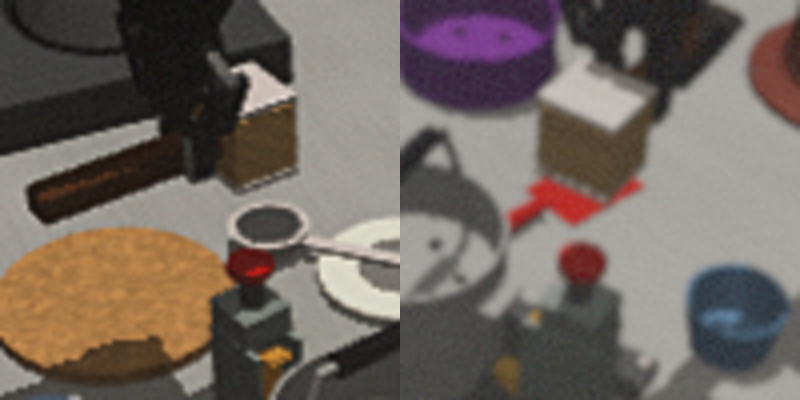

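The pin is now up, and the 31.7 N reading shows the bottom stop was reached. The hook's brass is tucked into the tower (side crop 277,355). I'll carry the mallet back to the mat.

>>> drive_tool:
  commands: "15 0.1 -0.7 0 0; 15 0.1 -1 0 0; 15 0.1 -1 0 0; 15 0.1 -1 0 0; 15 0.1 -1 0 0; 15 0.1 -1 0 0; 15 0.1 -1 0 0; 15 0.1 -1 0 0"

```text
time: 16.6
tool_pos: [0.5081, -0.1307, 0.2742]
tool_rot: [-0.0, -0.091, 0.996, 0.0]
contact_force: [0.6, -0.5, -2.6]
gripper_width: 0.294
```

>>> drive_tool:
  commands: "15 0 -1 0 0; 15 0 -1 0 0; 15 0 -1 0 0; 15 0 -1 0.7 0; 15 0 -1 1 0; 15 0 -1 1 0; 15 0 -0.6 1 0; 15 0 -0.3 1 0"

```text
time: 17.6
tool_pos: [0.5456, -0.3343, 0.132]
tool_rot: [-0.0, -0.091, 0.996, 0.0]
contact_force: [0.3, 0.5, -3.7]
gripper_width: 0.294
```

```bash
python3 to.py .5438 -.3347 .022 100.47
```

```text
t 17.6 tcp [ 0.5456 -0.3343  0.132 ] yaw y 100.41 tilt 0.05 F [ 0.3  0.5 -3.7] w 0.2940458192438225
units before turn [ 0.06 -0.    3.67] turn -0.06 units after turn [ 0.06 -0.    3.67]
```

>>> drive_tool:
  commands: "15 0.1 0 1 0; 15 0 0 1 0; 15 0 0 0.7 0; 15 0 0 0.4 0; 15 0 0 0.3 0; 15 0 0 0.2 0; 15 0 0 0.1 0; 15 0 0 0 0"

```text
time: 18.6
tool_pos: [0.5432, -0.334, 0.0232]
tool_rot: [0.0, -0.091, 0.996, -0.0]
contact_force: [-0.8, -0.1, -3.1]
gripper_width: 0.289
```

```bash
python3 to.py .5438 -.3347 .020 100.47
```

```text
t 18.6 tcp [ 0.5432 -0.334   0.0232] yaw y 100.47 tilt 0.04 F [-0.8 -0.1 -3.1] w 0.28930039387158174
units before turn [-0.02 -0.03  0.11] turn 0.0 units after turn [-0.02 -0.03  0.11]
```

>>> drive_tool:
  commands: "15 0 0 0.08 0; 15 0 0 0.08 0; 15 0 0 0 0; 40 0 0 0 0; 60 0 0 0 0; 85 0 0 0 0; 85 0 0 0 0; 85 0 0 0 0"

```text
time: 19.6
tool_pos: [0.5429, -0.3339, 0.0179]
tool_rot: [-0.0, -0.091, 0.996, 0.0]
contact_force: [-0.1, 0.0, -0.5]
gripper_width: 0.991
```

>>> drive_tool:
  commands: "85 0 0 -0.3 0; 85 0 0 -0.7 0; 85 0 0 -1 0; 85 0 0 -1 0; 85 0 0 -1 0; 85 0 0 -1 0; 85 0 0 -1 0; 85 0 0 -1 0"

```text
time: 20.6
tool_pos: [0.5431, -0.334, 0.2313]
tool_rot: [0.001, -0.091, 0.996, -0.001]
contact_force: [0.4, 0.4, 0.1]
gripper_width: 0.996
```

```bash
python3 to.py .570 -.037 .30 104; python3 - <<'E'
from h import *
a=snap('wrist','w6.png')
b=snap('side','s6.png')
A=cv2.resize(a,(480,300));B=cv2.resize(b[220:380,280:440],(300,300),interpolation=2)
cv2.imwrite('pics/w6b.png',np.hstack([A,B])[:,:,::-1])
E
```

```text
t 20.6 tcp [ 0.5431 -0.334   0.2313] yaw y 100.47 tilt 0.14 F [0.4 0.4 0.1] w 0.9955385879776993
units before turn [-2.68  9.57 -2.3 ] turn -3.53 units after turn [-3.27  9.38 -2.3 ]
```

View pics/w6b.png

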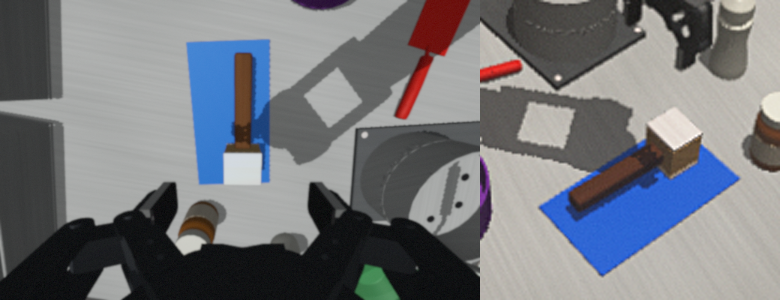

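The mallet stands level on the mat (wrist 243,165; side 675,145). Next is the layer.

>>> drive_tool:
  commands: "85 0 0 -1 -3.5; 85 0 0 -1 0; 85 -0.5 1 -0.3 0; 85 -0.5 1 0 0; 85 -0.5 1 0 0; 85 -0.5 1 0 0; 85 -0.5 1 0 0; 85 -0.5 1 0 0"

```text
time: 21.7
tool_pos: [0.5866, -0.1362, 0.2966]
tool_rot: [-0.0, -0.122, 0.993, 0.0]
contact_force: [0.3, 0.2, 0.5]
gripper_width: 0.995
```

```bash
python3 to.py .570 -.037 .30 104; python3 - <<'E'
from h import *
a=snap('wrist','w7.png');c=manip.camera_params('wrist')
m=(a.max(2)<45).astype(np.uint8)*255
print(c['xyz'],proj(c,[[.57,-.037,.2]]))
E
```

```text
t 21.7 tcp [ 0.5866 -0.1362  0.2966] yaw y 103.97 tilt 0.03 F [0.3 0.2 0.5] w 0.9952970104929365
units before turn [-0.26  3.34 -0.11] turn -0.03 units after turn [-0.26  3.34 -0.11]
[ 0.52377388 -0.14937436  0.4390166 ] [[435.69273019 208.3088822 ]]
```

View pics/w7.png

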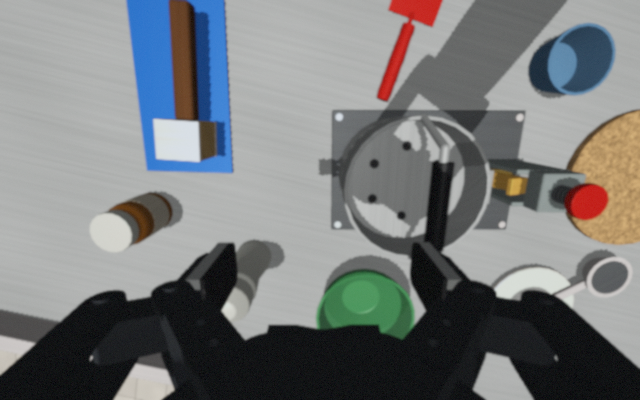

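The wrist view shows the grey layer's black grip from (442,162) to about (435,250), the pin at (587,201), and the brass hook at (510,183), pulled back towards the tower.

```bash
python3 - <<'E'
from h import *
# wrist camera has not moved since the picture
c=manip.camera_params('wrist')
a,b=onz(c,(442,162),.2),onz(c,(435,250),.2)
print(a,b,(a+b)/2,np.linalg.norm(a-b),np.degrees(np.arctan2(*(b-a)[1::-1])),'pin',onz(c,(587,201),.177))
E
```

```text
[ 0.53102262 -0.04552668  0.2       ] [ 0.60698171 -0.02427573  0.2       ] [ 0.56900217 -0.0349012   0.2       ] 0.07887576877418248 15.629943490606513 pin [0.53272397 0.11103375 0.177     ]
```

>>> drive_tool:
  commands: "85 -0.2 1 0 0; 85 0 1 0 0; 85 0 0.9 0 0; 85 0 0.45 0.5 0; 85 0 0 1 0; 85 0 0 1 0; 85 0 0 1 0; 85 0 0 0.65 0"

```text
time: 22.75
tool_pos: [0.567, -0.0386, 0.1693]
tool_rot: [-0.002, -0.121, 0.993, 0.0]
contact_force: [0.3, 0.1, 1.1]
gripper_width: 0.991
```

>>> drive_tool:
  commands: "85 0 0 0 0; 5 0 0 0 0; 5 0 0 0 0; 5 0 0 0 0; 5 0 0 0 0; 5 0 0 0 0; 5 0 0 0 0; 5 0 0 0 0"

```text
time: 23.75
tool_pos: [0.5687, -0.038, 0.1734]
tool_rot: [0.001, -0.122, 0.993, 0.0]
contact_force: [-1.9, 3.8, 5.8]
gripper_width: 0.187
```

```bash
python3 to.py .569 -.036 .172 104
```

```text
t 23.75 tcp [ 0.5687 -0.038   0.1734] yaw y 103.97 tilt 0.07 F [-1.9  3.8  5.8] w 0.1869754958949064
units before turn [-0.02  0.06  0.05] turn -0.03 units after turn [-0.03  0.06  0.05]
```

>>> drive_tool:
  commands: "5 0 0.05 -0.1 0; 5 0 0 -0.2 0; 5 0 0 -0.3 0; 5 0 0 -0.4 0; 5 0 0 -0.5 0; 5 0 0 -0.5 0; 5 0 0 -0.5 0; 5 0 0 -0.5 0"

```text
time: 24.75
tool_pos: [0.5681, -0.037, 0.2638]
tool_rot: [0.0, -0.122, 0.993, -0.0]
contact_force: [0.2, -0.0, -5.1]
gripper_width: 0.185
```

```bash
python3 to.py .493 .3275 .30 104
```

```text
t 24.75 tcp [ 0.5681 -0.037   0.2638] yaw y 103.97 tilt 0.03 F [ 0.2 -0.  -5.1] w 0.18547166443093685
units before turn [-0.5  12.4  -1.21] turn -0.03 units after turn [-0.51 12.4  -1.21]
```

>>> drive_tool:
  commands: "5 0 0 -0.8 0; 5 0 0 -1 0; 5 0 0 -1 0; 5 0 0 -0.8 0; 5 0 0.4 0 0; 5 0 0.8 0 0; 5 0 1 0 0; 5 0 1 0 0"

```text
time: 25.75
tool_pos: [0.5438, 0.0576, 0.3686]
tool_rot: [-0.001, -0.122, 0.993, 0.0]
contact_force: [0.9, 0.0, -5.6]
gripper_width: 0.187
```

>>> drive_tool:
  commands: "5 -0.1 1 0 0; 5 -0.1 1 0 0; 5 -0.1 1 0 0; 5 -0.1 1 0 0; 5 -0.1 1 0 0; 5 0 1 0 0; 5 0 1 0 0; 5 0 1 0 0"

```text
time: 26.75
tool_pos: [0.5001, 0.294, 0.3686]
tool_rot: [-0.001, -0.122, 0.993, -0.0]
contact_force: [1.1, 1.0, -4.4]
gripper_width: 0.185
```

>>> drive_tool:
  commands: "5 0 0.7 0 0; 5 0 0.4 0 0; 5 0 0.1 0.3 0; 5 0 0 0.7 0; 5 0 0 1 0; 5 0 0 1 0; 5 0 0 1 0; 5 0 0 1 0"

```text
time: 27.75
tool_pos: [0.4924, 0.3262, 0.2175]
tool_rot: [-0.001, -0.121, 0.993, -0.001]
contact_force: [0.3, -0.1, -4.5]
gripper_width: 0.193
```

```bash
python3 to.py .493 .3275 .121 104
```

```text
t 27.75 tcp [0.4924 0.3262 0.2175] yaw y 103.89 tilt 0.13 F [ 0.3 -0.1 -4.5] w 0.19274981450123788
units before turn [-0.04  0.04  3.22] turn -0.11 units after turn [-0.04  0.04  3.22]
```

>>> drive_tool:
  commands: "5 0 0 1 0; 5 0 0 0.9 0; 5 0 0 0.6 0; 5 0 0 0.35 0; 5 0 0 0.15 0; 5 0 0 0.1 0; 5 0 0 0.05 0; 5 0 0 0 0"

```text
time: 28.75
tool_pos: [0.4931, 0.3278, 0.1265]
tool_rot: [0.0, -0.122, 0.993, 0.0]
contact_force: [0.3, -1.1, -4.9]
gripper_width: 0.187
```

```bash
python3 to.py .493 .3275 .121 104
```

```text
t 28.75 tcp [0.4931 0.3278 0.1265] yaw y 103.97 tilt 0.05 F [ 0.3 -1.1 -4.9] w 0.18664406032575961
units before turn [ 0.   -0.01  0.18] turn -0.03 units after turn [ 0.   -0.01  0.18]
```

>>> drive_tool:
  commands: "5 0 0 0.05 0; 5 0 0 0.05 0; 5 0 0 0.05 0; 5 0 0 0.05 0; 5 0 0 0.03 0; 5 0 0 0 0; 5 0 0 0 0; 5 0 0 0 0"

```text
time: 29.75
tool_pos: [0.4932, 0.3289, 0.1215]
tool_rot: [0.001, -0.122, 0.993, 0.001]
contact_force: [-5.4, 2.4, 6.5]
gripper_width: 0.191
```

Contact confirmed: +6.5 N where the weight had read −4.9 N. Now I release and rise.

>>> drive_tool:
  commands: "5 0 0 -0.05 0; 25 0 0 0 0; 40 0 0 0 0; 60 0 0 0 0; 85 0 0 0 0; 85 0 0 0 0; 85 0 0 0 0; 85 0 0 0 0"

```text
time: 30.75
tool_pos: [0.4928, 0.3276, 0.1206]
tool_rot: [0.0, -0.122, 0.993, -0.0]
contact_force: [-0.9, -0.5, -0.1]
gripper_width: 0.997
```

>>> drive_tool:
  commands: "85 0 0 -0.3 0; 85 0 0 -0.7 0; 85 0 0 -1 0; 85 0 0 -1 0; 85 0 0 -1 0; 85 0 0 -1 0; 85 0 0 -1 0; 85 0 0 -1 0"

```text
time: 31.75
tool_pos: [0.4928, 0.3276, 0.3339]
tool_rot: [0.001, -0.122, 0.993, 0.0]
contact_force: [0.4, 0.1, 0.1]
gripper_width: 0.996
```

```bash
python3 to.py .493 .3275 .3 104; python3 - <<'E'
from h import *
a=snap('side','s8.png');b=snap('scene','c8.png')
A=cv2.resize(a[100:350,200:450],None,fx=1.6,fy=1.6,interpolation=2);B=cv2.resize(b[130:380,210:460],None,fx=1.6,fy=1.6,interpolation=2)
cv2.imwrite('pics/two8.png',np.hstack([A,B])[:,:,::-1])
E
```

```text
t 31.75 tcp [0.4928 0.3276 0.3339] yaw y 103.97 tilt 0.15 F [0.4 0.1 0.1] w 0.9960866562869377
units before turn [-0.   -0.01  1.13] turn -0.03 units after turn [-0.   -0.01  1.13]
```

View pics/two8.png

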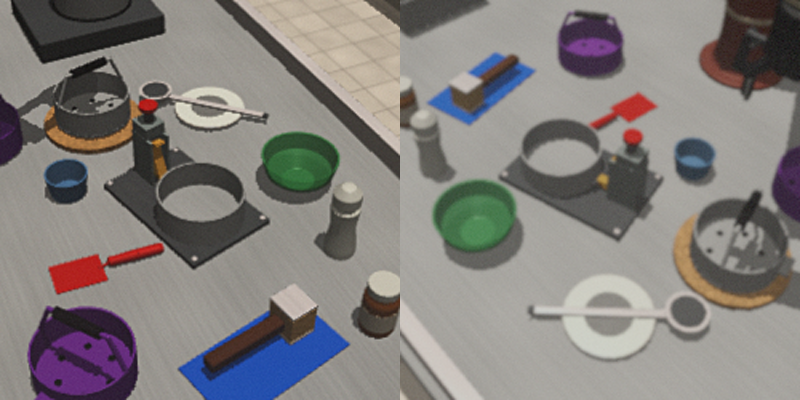

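The layer stands upright on the trivet (side crop 92,105; scene crop 740,245). The mallet stands on the mat (290,315), the pin is up, and the bystanders are where they were. I'll hand the job in.

```bash
python3 -c "
from plant import manip
print(manip.job_done())"
```

```text
the job is handed in; nothing more can be done
None
```

I completed every step and handed the job in at about 32 s of the 72 s allowed; no verdict is reported.

- **Pin and hook:** I struck the pin with three mallet blows. At the end of the third I pressed it to its bottom stop, where the force jumped from about 6 N to about 32 N. The pin is back up in the last pictures. I judged the hook open from the pictures and because the layer lifted off freely; I did not measure its angle.
- **Mallet:** It stands level on its head on the blue mat, let go, within a few millimetres of where it started by tool position.
- **Upper layer:** I lifted it straight up, and the force settled at its own weight, about 5 N. I set it down with light contact at (0.493, 0.328), against a measured trivet centre of (0.493, 0.3275), and let go. It looks upright and centred in both views.
- **Bystanders:** Nothing else looks moved, and the gripper is open and clear above.

Two measurements disagreed. The first wrist-camera reading of the mallet head was about 8 mm off the side-camera one, which I settled using the handle's end. Above the pin, the camera estimates of the head were 4 to 13 mm from the predicted position, about 8 mm on average. Neither affected the result.

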